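Rack home, clamp lever through the guard window

TASK

On the sample loader, push the rack that holds the capped tubes along its lane until it is fully home against the hood, then reach down through the guard window at the end of that same lane and press the clamp lever all the way down, without touching the guard frame around the window. Do it with fingertips only: do not lift or tip the rack, and leave the empty rack, the other lever and everything else standing around where they are.

Things in the scene. Friction and masses are not known exactly. Their poses are not given: they have to be found in the camera images.
- loader: cream sample loader fixed on the bench: deck 12 mm thick, x -170..+210, y -130..+130 mm. Origin: underside of the deck, midway between its two lanes; +x along the lanes, away from the robot, to the hood; +y left; z up. Lanes at y = +55 and -55 mm, between rails 10 mm above the deck, 33 mm apart. The hood, 100 mm high, starts with a wall at x = +30, the racks' stop; solid block at x +140..+210
- guard: the guard frame: aluminium plate 6 mm thick lying level on the hood, top face 100 mm above the bench, spanning x +30..+140, y -130..+130 mm in the loader's frame (same origin and axes as the loader). It has two windows, each 64 mm (along x) by 80 mm (along y); this plate must not be touched
- window_left (a point): centre of the left window (lane y = +55 mm), at the height of the guard's top face; 80 mm in the loader's x from the origin. Same axes as the loader
- window_right (a point): centre of the right window (lane y = -55 mm), at the height of the guard's top face. Same axes as the loader
- pad_left (a point): centre of the top face of the left lever's pad (34 mm along x, 36 mm along y, 6 mm thick), in the left window 5 mm nearer the robot than the window's centre; about 18 mm below the guard's top face with the lever up, 33 mm below it when fully down. It moves with the lever
- pad_right (a point): the same point on the right lever's pad, in the right window
- lever_left (a joint): hinge of the left clamp lever, flat steel, under the left window: 0 = fully up (level), 0.25 rad = fully down on its stop. Needs 5 to 6 N on its pad, no spring, stays where it is left; starts at 0 to 0.05. Axis along the loader's y at x = +135, y = +55, z = 79 mm, 60 mm beyond the pad centre; the pad sinks about 15 mm in all
- lever_right (a joint): hinge of the right clamp lever, flat steel, under the right window: 0 = fully up (level), 0.25 rad = fully down on its stop. Needs 5 to 6 N on its pad, no spring, stays where it is left; starts at 0 to 0.05. Axis along the loader's y at x = +135, y = -55, z = 79 mm, 60 mm beyond the pad centre; the pad sinks about 15 mm in all
- rack: the loaded rack: grey block 84 (along the lane) x 30 x 40 mm high with four white-capped tubes in a row, tops 62 mm above its underside; 0.13-0.25 kg. Origin: centre of its underside, x to the hood: tail face (robot side) at x = -42, front at +42 mm. Starts in the left or right lane, 40-70 mm short of the hood; home, its front touches the hood wall (origin at loader x = -12 mm)
- empty_rack: an equal grey rack, 84 x 30 x 40 mm, with four empty holes and no tubes, standing in the other lane; to be left alone. Origin: centre of its underside
- vial: small amber glass vial, 22 mm diameter, 42 mm high, standing on the deck's left edge strip beside the left lane; leave alone. Origin: centre of its underside
- jar: small white jar, 36 mm diameter, 42 mm high, standing on the hood's back block behind the windows; leave alone. Origin: centre of its underside
- reagent: amber reagent bottle, 68 mm diameter, 150 mm high, on the bench; leave alone. Origin: centre of its underside
- beaker: glass beaker, 70 mm diameter, 85 mm high, on the bench; leave alone. Origin: centre of its underside
- slide_box: blue slide box 100 x 80 x 35 mm on the bench; leave alone. Origin: centre of its underside
- timer: flat white bench timer 70 x 70 x 20 mm on the bench; leave alone. Origin: centre of its underside
There are look-alikes about, which are no part of the job. Leave any pink or turquoise look-alike of the rack alone.

How it is judged:
On the way, in this order (a step that is already met when the one before it is completed fails the run):
1. the loaded rack is fully home against the hood (within 4 mm), both levers still up (x of rack in the frame of loader above -0.016 m and value of joint each of lever_left, lever_right below 0.1 rad), for 0.2 s.
2. the lever of the loaded rack's lane is pressed fully down (above 0.21 rad) (x of rack in the frame of loader above -0.016 m and ((y of rack in the frame of loader above 0.03 m and value of joint lever_left above 0.21 rad and value of joint lever_right below 0.1 rad) or (y of rack in the frame of loader below -0.03 m and value of joint lever_right above 0.21 rad and value of joint lever_left below 0.1 rad))), for 0.2 s.
At the end, for the whole second after the job is handed in: The loaded rack stands level and at rest in its lane within 4 mm of the hood's wall, the lever of that lane is down (above 0.21 of 0.25 rad) and the other lever is up (below 0.1 rad) (all of step 2 and angle between rack's own z axis and vertical below 0.05 rad and z of rack in the frame of loader below 0.016 m and linear speed of rack below 0.02 m/s); the robot touches nothing.
It fails at once if the guard frame is touched (over 0.3 N) (contact force between guard and anything else above 0.3 N).
It fails at once if the loaded rack is lifted over 6 mm off the deck or tipped over 0.2 rad (z of rack in the frame of loader above 0.018 m or angle between rack's own z axis and vertical above 0.2 rad).
It fails at once if the lever of the other lane is pressed (beyond 0.1 rad) ((y of rack in the frame of loader above 0.03 m and value of joint lever_right above 0.1 rad) or (y of rack in the frame of loader below -0.03 m and value of joint lever_left above 0.1 rad)).
It fails at once if the empty rack is moved over 10 mm (distance of empty_rack from where it was at the start of the episode above 0.01 m).
It fails at once if a bystander is moved over 15 mm (distance of any of vial, jar, reagent, beaker, slide_box, timer from where it was at the start of the episode above 0.015 m).
It also fails if it takes over 42 s, if anything falls off the work surface, if the arm or the gripper's body presses on something with over 40 N, if the wrist force passes 120 N, or if a joint passes its speed limit or range.

ROBOT

A 6-joint arm with a two-finger parallel gripper is mounted at the origin on the work surface. World frame = base frame: x ahead of the robot, y to its left, z up, the work surface at z = 0. Lengths are in m, angles in rad, forces in N, time in s.
With the tool pointing down it reaches from about 0.325 to 0.875 m from the base axis. Payload 4.4 kg.
Tool frame: the origin (TCP) lies at the very end of the fingers, on their centre line; the grasp point (between the pads) lies 19 mm behind it; z points along the fingers, y is the line along which they close (so a half turn about z gives the same grasp; the last joint's range is limited). The gripper opens to 85 mm and grips with 20 to 120 N. Pads are 22 mm wide; open, the fingers measure 114 mm over their backs; the gripper's body (76 mm by 85 mm) begins 54 mm behind the grasp point. The pads swing forward as they close: fully open they stand 13 mm farther back than shut.
Start: joints at [0.973, 0.207, 1.542, -0, 1.393, -0.15], TCP at [0.249, 0.518, 0.231] pointing down, gripper open.
Joint ranges: [-2.73, 2.73], [-0.86, 2.22], [0.23, 2.46], [-1.11, 4.25], [0.08, 2.63], [-2.82, 2.82]. Speed limits (rad/s): [2.79, 2.79, 3.14, 3.14, 3.14, 3.14].

INTERFACE

Orientations are given as a unit quaternion [x, y, z, w].
In Python, from bench import telemetry, get_image, workorder gives the robot as it stands.
- The arm moves only by the tool step_arm, never from a script. Its argument "plan" is a list of rows, each a list of 3 entries, a list of its own where there are three numbers: the shift along the tool's x, y, z in m, then the turn about the tool's z in rad, then the finger opening in m, from 0 to 0.0854. A call has 1 to 12 rows; each row is the pose to reach, as a shift and turn from the pose commanded when the call began, along the tool's axes at that moment; what a row does not reach only later rows make up. A row lasts 1/8 s, in which the tool goes at most 62.5 mm and 10.7 degrees, less where a joint would pass 70% of its speed; a pose out of reach is approached as far as the arm can. A call with a gripper value outside its range is refused whole. The fingers move at their own pace and stop on an object; the grip force is fixed at half the most. Time passes only in rows, so rows that repeat a pose let the fingers close. It gives the time, the measured TCP pose, the force, the opening and the grip force at its end, in the units of the state.
- telemetry.get_state(): the state, without advancing time (a new reading comes with each control period).
- get_image(name): name is "scene" or "top" or "wrist"; returns a dict with "image" (480x640x3 uint8, red, green, blue), "fovy" (degrees; the focal length in pixels is half the picture's height over the tangent of half this angle, whatever the lens; pixels are square), "cx", "cy" (the principal point, pixels), "pose" (4x4, takes a point from camera to world coordinates); the wrist camera has in their place "T_tool_cam" (4x4, takes a point from camera to tool coordinates, whose origin is the TCP and whose axes are the flange's). Camera axes: x right, y down, z forward; pixel columns grow to the right and rows downward; lengths in m; the calibration is good to about 2 mm. A picture is of the moment at which its call begins: read the wrist's pose just before it. There is no depth.
- workorder.job_done(): hands the job in; it is judged then, once.
The state is a dict: "time": time; "joints": joint angles; "qd": joint speeds; "joint_efforts": joint torques, N m; "eef_pos": TCP position; "orientation": TCP orientation; "contact_force": force on the tool from outside, world axes, zero at the start; "wrist_torque": the same for the moment, N m; "opening": finger opening in m; "grasp_force": force on a finger pad.
Only numpy, scipy, OpenCV 4.12 (cv2) and the standard library are available. Lean on these libraries where they do the work, as an engineer would, in place of code of your own. Each camera call takes 0.05 s, during which the arm holds its last target. There are 200 camera calls.

## Working session

There is one attempt and no reset: what is moved stays moved. The work goes in short steps, Python scripts to look and compute and a tool call to move; the robot and the scene stay as the last step left them, time stands still between calls to the robot, and variables do not carry over. Pictures are saved under pics/ and viewed, at most 10 in all, crops included, and the job is handed in when it is done.

Besides the shell and the picture viewer there is one more tool, called in YAML: its name, and indented under it one key for each argument. step_arm: Moves the arm, as the interface text tells. Its arguments: {"type":"object","properties":{"plan":{"type":"array","items":{"type":"array"}}},"required":["plan"]}

```bash
mkdir -p pics; ls
cat > h.py <<'E'
import numpy as np, cv2
from bench import telemetry, get_image, workorder
def grab(n,f):
    r=get_image(n); cv2.imwrite('pics/'+f,r['image'][:,:,::-1]); 
    np.savez('pics/'+f+'.npz',**{k:v for k,v in r.items()})
    return r
def ray(r,u,v,z,P=None):
    P=np.array(r['pose']) if P is None else P
    f=240/np.tan(np.radians(float(r['fovy']))/2)
    d=P[:3,:3]@np.array([(u-float(r['cx']))/f,(v-float(r['cy']))/f,1]); o=P[:3,3]
    return o+d*(z-o[2])/d[2]
def proj(r,p,P=None):
    P=np.array(r['pose']) if P is None else P
    f=240/np.tan(np.radians(float(r['fovy']))/2)
    q=P[:3,:3].T@(np.array(p)-P[:3,3]); return np.array([f*q[0]/q[2]+float(r['cx']),f*q[1]/q[2]+float(r['cy'])])
E
python3 - <<'E'
from h import *
s=telemetry.get_state();print(s)
for n in('scene','top'):
    r=grab(n,n+'0.png');print(n,r['fovy'],r['cx'],r['cy'],r['pose'])
E
```

```text
pics
{'time': 0.0, 'joints': array([ 9.72494815e-01,  2.07426156e-01,  1.54300373e+00,  4.93736585e-06,
        1.39353059e+00, -1.50521785e-01]), 'qd': array([-0.00064431,  0.00144682,  0.00045138, -0.00083513, -0.00142995,
        0.00011527]), 'joint_efforts': array([-2.01805604e-03, -3.83036470e+01, -2.91595066e+01, -3.01723276e-04,
        1.07467131e-02,  1.32666878e-05]), 'eef_pos': array([0.24852554, 0.51764194, 0.23009869]), 'orientation': array([ 2.22024342e-01,  9.75040404e-01, -1.10100465e-03, -4.35247032e-04]), 'contact_force': array([-0.06524948, -0.25164146, -0.13356266]), 'wrist_torque': array([-0.00142681, -0.00477681,  0.03145207]), 'grasp_force': 0.0, 'opening': 0.08519279477800824}
scene 46.06922134914091 313.57349447843114 243.99903392013212 [[-0.63522982  0.47197875 -0.61132572  1.34609942]
 [ 0.77225878  0.37794598 -0.51065958  0.68230488]
 [-0.00997237 -0.79648785 -0.60457229  0.88173246]
 [ 0.          0.          0.          1.        ]]
top 52.45210438758074 316.9088978540487 236.2569884473341 [[ 2.38625274e-03 -9.91500593e-01  1.30080280e-01  4.03721676e-01]
 [-9.99903111e-01 -5.81825798e-04  1.39078800e-02 -2.81521123e-02]
 [-1.37139872e-02 -1.30100864e-01 -9.91405917e-01  1.27596899e+00]
 [ 0.00000000e+00  0.00000000e+00  0.00000000e+00  1.00000000e+00]]
```

View pics/top0.png

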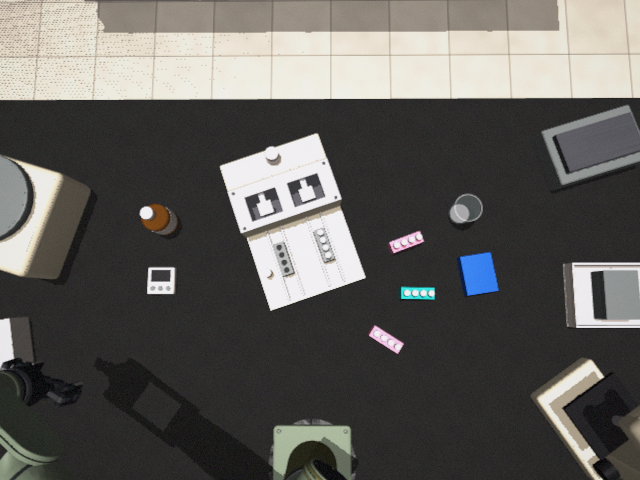

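View pics/scene0.png

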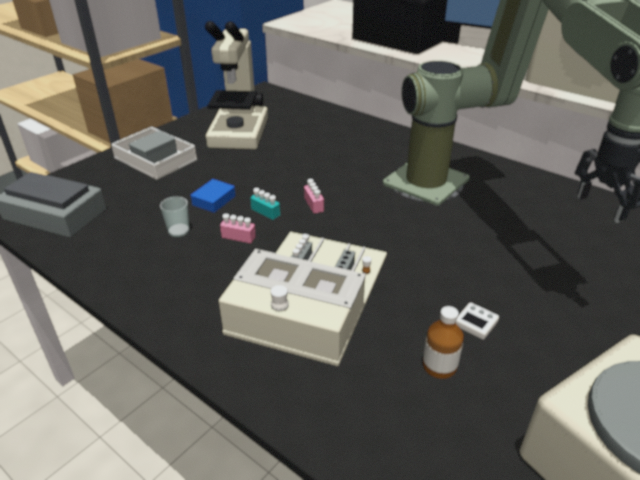

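The top picture shows the loader at about (290,220). Candidates for the rack:
- Grey with white caps, right lane, (324,245)
- Grey with dark holes (the empty rack), left lane, (284,258)
- Pink look-alikes at (407,242) and (387,339)
- Turquoise look-alike at (418,293)

I choose the one at (324,245) and will check it in a close crop.

Run:
```python
from h import *
r=np.load('pics/top0.png.npz'); im=r['image'][:,:,::-1]
A=ray(r,271,310,.012)[:2];B=ray(r,365,276,.012)[:2]
print(A,B,np.linalg.norm(A-B)); d=A-B; print('yaw',np.degrees(np.arctan2(-d[0],d[1])))
cv2.imwrite('pics/c1.png',cv2.resize(im[125:320,205:385],None,fx=3,fy=3,interpolation=cv2.INTER_CUBIC))
h=cv2.cvtColor(im,cv2.COLOR_BGR2HSV)
m=((h[...,2]>150)&(h[...,1]<60)).astype(np.uint8); n,l,st,c=cv2.connectedComponentsWithStats(m)
for i in range(1,n):
    if st[i,4]>5000 and 200<c[i][0]<380 and c[i][1]>100:
        cs,_=cv2.findContours((l==i).astype(np.uint8),0,2); hu=cv2.convexHull(cs[0]); print(cv2.approxPolyDP(hu,3,True)[:,0].tolist())
```

```text
[0.37840796 0.10708552] [ 0.46599262 -0.13502954] 0.2574699499659383
yaw 19.88749413814357
[[317, 134], [341, 198], [240, 232], [220, 166], [271, 146]]
[[339, 206], [365, 277], [270, 310], [247, 237]]
```

View pics/c1.png

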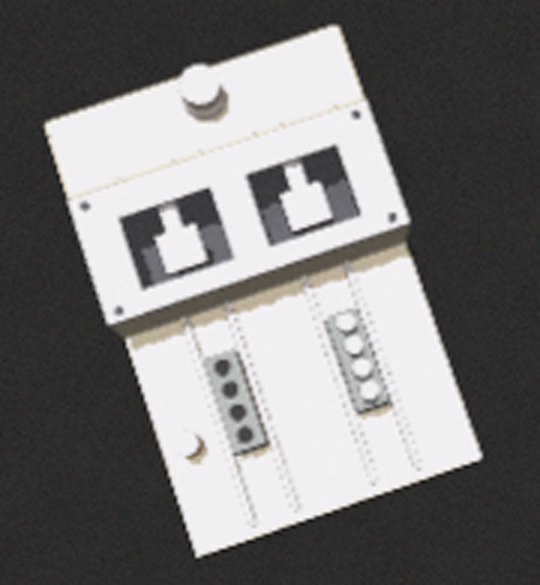

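The crop confirms it: the right-lane rack at (357,360) in the crop has four white caps, and the left one has dark holes. Next I'll move above the lane tail with the fingers shut.

step_arm:
  plan:
    - [[-0.08, -0.065, -0.05], -0.13, 0]
    - [[-0.12, -0.1, -0.05], -0.26, 0]
    - [[-0.16, -0.13, -0.05], -0.4, 0]
    - [[-0.2, -0.165, -0.05], -0.53, 0]
    - [[-0.24, -0.2, -0.05], -0.66, 0]
    - [[-0.28, -0.23, -0.05], -0.796, 0]
    - [[-0.32, -0.265, -0.05], -0.796, 0]
    - [[-0.37, -0.305, -0.05], -0.796, 0]
    - [[-0.42, -0.35, -0.05], -0.796, 0]
    - [[-0.475, -0.393, -0.05], -0.796, 0]
    - [[-0.475, -0.393, -0.05], -0.796, 0]
    - [[-0.475, -0.393, -0.05], -0.796, 0]

```text
time: 1.6
eef_pos: [0.5067, -0.0419, 0.2806]
orientation: [-0.172, 0.985, 0.001, -0.001]
contact_force: [-1.1, 0.1, -1.2]
opening: 0.0001
grasp_force: 0.0
```

Run:
```python
from h import *
s=telemetry.get_state();print(s['time'],s['eef_pos'],s['orientation'],s['joints'],s['qd'].round(3),s['opening'])
r=grab('wrist','w1.png');print(r['T_tool_cam'],r['fovy']); np.savez('pics/w1s.npz',p=s['eef_pos'],q=s['orientation'])
```

```text
1.6 [ 0.5066564  -0.04187071  0.28056608] [-1.72390033e-01  9.85028255e-01  6.67717327e-04 -7.52768368e-04] [-2.53208069e-01  2.88864538e-02  1.63666093e+00  5.95618582e-04
  1.47796839e+00 -2.17057138e+00] [ 0.042 -0.022  0.019  0.009  0.008  0.004] 5.909735907093833e-05
[[-2.95342033e-04 -9.44362508e-01 -3.28906319e-01  8.51026169e-02]
 [ 9.99999629e-01 -5.45142883e-04  6.67273824e-04 -4.72366544e-04]
 [-8.09449321e-04 -3.28906000e-01  9.44362318e-01 -1.41694644e-01]
 [ 0.00000000e+00  0.00000000e+00  0.00000000e+00  1.00000000e+00]] 64.02211881709212
```

View pics/w1.png

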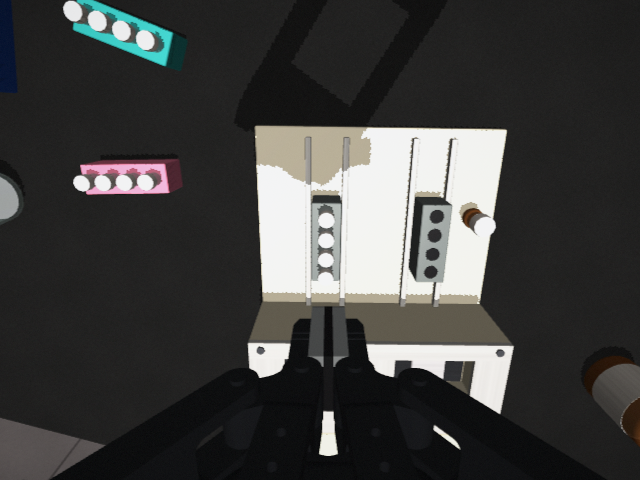

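The wrist picture is upside down: the robot side is at the top. The capped rack is at (326,238) with its tail at v≈197, the empty rack is at (432,240), and the deck's near corners are (256,127) and (506,130).

```bash
cat >> h.py <<'E'
from scipy.spatial.transform import Rotation as R
def wpose(r,p,q):
    T=np.eye(4);T[:3,:3]=R.from_quat(q).as_matrix();T[:3,3]=p
    return T@np.array(r['T_tool_cam'])
E
python3 - <<'E'
from h import *
r=np.load('pics/w1.png.npz'); s=np.load('pics/w1s.npz'); P=wpose(r,s['p'],s['q'])
h=cv2.cvtColor(r['image'],cv2.COLOR_RGB2HSV)
for u in (270,300,380,430,490):
    c=h[100:160,u,2].astype(int); print(u,100+np.argmax(np.diff(c)),end=' ; ')
for v in (150,250,290):
    c=h[v,:,2].astype(int)
    print(v,'L',240+np.argmax(np.diff(c[240:290])),'R',470+np.argmin(np.diff(c[470:530])))
g=cv2.cvtColor(r['image'],cv2.COLOR_RGB2GRAY)
print(g[180:215,318],g[240,295:355])
A=ray(r,256,127,.012,P)[:2];B=ray(r,506,129.5,.012,P)[:2]
print(A,B,np.linalg.norm(A-B)); d=B-A; y=np.arctan2(-d[0],d[1]); print('yaw',y,np.degrees(y))
ex=np.array([np.cos(y),np.sin(y)]);ey=np.array([-ex[1],ex[0]]); O=(A+B)/2+.17*ex; print('O',O)
t=np.load('pics/top0.png.npz')
def L(p):return [(p[:2]-O)@ex,(p[:2]-O)@ey]
print('top corners of deck',L(ray(t,271,310,.012)),L(ray(t,365,276.5,.012)))
print('hood back top',L(ray(t,317.5,133.5,.1)),L(ray(t,220,165.5,.1)), 'front',L(ray(t,341.5,198,.1)),L(ray(t,240.5,232.5,.1)))
print('bolts',L(ray(r,260.5,350.5,.1,P)),L(ray(r,500,352.5,.1,P)))
print('rack tail top',L(ray(r,313,197,.052,P)),L(ray(r,340,197,.052,P)))
print('rails start',[L(ray(r,u,138,.022,P)) for u in(308,346,415,454)])
print('tool',L(s['p']))
E
```

```text
270 125 ; 300 125 ; 380 127 ; 430 127 ; 490 128 ; 150 L 255 R 503
250 L 259 R 487
290 L 261 R 481
[177 175 178 190 244 244 244 244 243 226 176 175 175 175 165  73  44  46
  45  44  43  45  59 138 181 184 184 180 145  94 137 138 137 138 142] [244 244 244 244 244 244 244 244 244 244 228 233 244 244 243 200 118 158
 177 176 176 176 165 226 244 244 244 244 244 244 245 244 244 244 244 244
 244 244 233 197 178 179 179 178 161  98 206 243 244 244 238 221 234 243
 244 244 244 244 244 244]
[ 0.46411522 -0.13501073] [0.37961853 0.10648711] 0.255853269977034
yaw 0.33657317538220766 19.284222446716957
O [0.5823285  0.04188145]
top corners of deck [np.float64(-0.17094502139201845), np.float64(0.12889126640389634)] [np.float64(-0.16944730626589213), np.float64(-0.12812567659178753)]
hood back top [np.float64(0.20403697456108782), np.float64(-0.12902073027393043)] [np.float64(0.2067052951142093), np.float64(0.12697715994517272)] front [np.float64(0.029047043096371634), np.float64(-0.13069533103691675)] [np.float64(0.029653446823754342), np.float64(0.1306704490083083)]
bolts [np.float64(0.03645436836203516), np.float64(-0.11884011908803938)] [np.float64(0.03686704354538651), np.float64(0.11665621793926852)]
rack tail top [np.float64(-0.10649525664108174), np.float64(-0.06857332102008672)] [np.float64(-0.1067365426824276), np.float64(-0.042182578013963905)]
rails start [[np.float64(-0.1602706066437182), np.float64(-0.07446269325507866)], [np.float64(-0.16063355188237569), np.float64(-0.036260941783240845)], [np.float64(-0.16129300640193828), np.float64(0.0331498535105519)], [np.float64(-0.16166598274118568), np.float64(0.07240742710349399)]]
tool [np.float64(-0.09908581091018058), np.float64(-0.0540619386309898)]
```

step_arm:
  plan:
    - [[0.036, -0.001, 0.05], 0.01, 0]
    - [[0.036, -0.001, 0.1], 0.01, 0]
    - [[0.036, -0.001, 0.15], 0.01, 0]
    - [[0.036, -0.001, 0.2], 0.01, 0]
    - [[0.036, -0.001, 0.23], 0.01, 0]
    - [[0.036, -0.001, 0.25], 0.01, 0]
    - [[0.036, -0.001, 0.25], 0.01, 0]

```text
time: 2.52
eef_pos: [0.4713, -0.0525, 0.0299]
orientation: [-0.17, 0.986, 0.001, -0.002]
contact_force: [0.6, -0.0, -0.5]
opening: -0.0003
grasp_force: 0.0
```

```bash
cat >> h.py <<'E'
O=np.array([.5823,.0419]);Y=.337;ex=np.array([np.cos(Y),np.sin(Y)]);ey=np.array([-ex[1],ex[0]])
def L(p): return ((p[:2]-O)@ex).round(4),((p[:2]-O)@ey).round(4)
def look(f):
    s=telemetry.get_state(); r=grab('wrist',f); P=wpose(r,s['eef_pos'],s['orientation'])
    print('t',s['time'],'tool',L(s['eef_pos']),s['eef_pos'].round(4),'F',s['contact_force'].round(2),'yaw',R.from_quat(s['orientation']).as_matrix()[:2,1].round(4))
    return r,P,s
E
python3 - <<'E'
from h import *
r,P,s=look('w2.png')
E
```

```text
t 2.525 tool (np.float64(-0.136), np.float64(-0.0523)) [ 0.4713 -0.0525  0.0299] F [ 0.58 -0.   -0.52] yaw [-0.3342  0.9425]
```

View pics/w2.png

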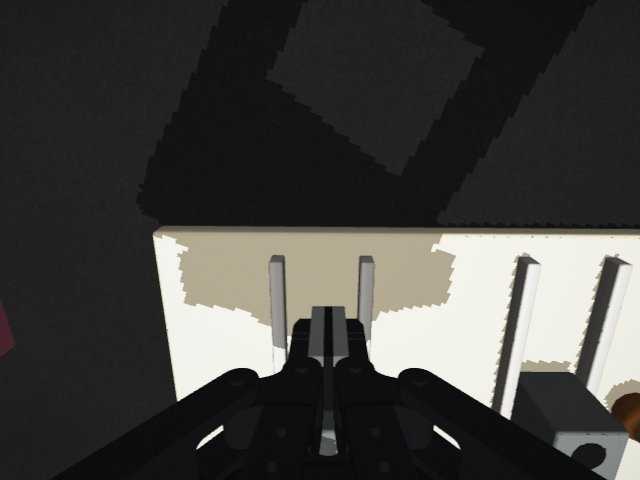

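The lane rails at u=278 and u=366 straddle the fingers at u=328. A 2.5 mm correction to the right centres them. Next I push.

step_arm:
  plan:
    - [[-0.006, -0.003, 0], 0, 0]
    - [[-0.012, -0.003, 0], 0, 0]
    - [[-0.018, -0.003, 0], 0, 0]
    - [[-0.024, -0.003, 0], 0, 0]
    - [[-0.029, -0.003, 0], 0, 0]
    - [[-0.034, -0.003, 0], 0, 0]
    - [[-0.039, -0.003, 0], 0, 0]
    - [[-0.044, -0.003, 0], 0, 0]
    - [[-0.049, -0.003, 0], 0, 0]
    - [[-0.054, -0.003, 0], 0, 0]
    - [[-0.058, -0.003, 0], 0, 0]
    - [[-0.06, -0.003, 0], 0, 0]

```text
time: 4.08
eef_pos: [0.5313, -0.0377, 0.0313]
orientation: [-0.168, 0.986, -0.0, -0.0]
contact_force: [-1.0, -0.1, 0.1]
opening: -0.0002
grasp_force: 0.6
```

step_arm:
  plan:
    - [[-0.002, 0, 0], 0, 0]
    - [[-0.004, 0, 0], 0, 0]
    - [[-0.005, 0, 0], 0, 0]
    - [[-0.006, 0, 0], 0, 0]

```text
time: 4.58
eef_pos: [0.5367, -0.0358, 0.0313]
orientation: [-0.168, 0.986, 0.0, -0.0]
contact_force: [-1.4, -0.1, 0.6]
opening: -0.0001
grasp_force: 0.6
```

Run:
```python
from h import *
s=telemetry.get_state();print(L(s['eef_pos']),s['contact_force'])
r=get_image('top');im=r['image'][:,:,::-1];np.savez('pics/t1.npz',**r)
cv2.imwrite('pics/t1.png',cv2.resize(im[125:320,205:385],None,fx=3,fy=3,interpolation=cv2.INTER_CUBIC))
```

```text
(np.float64(-0.0687), np.float64(-0.0582)) [-1.41639729 -0.07320472  0.63622918]
```

step_arm:
  plan:
    - [[-0.001, 0.002, 0], 0, 0]
    - [[-0.002, 0.002, 0], 0, 0]
    - [[-0.003, 0.002, 0], 0, 0]
    - [[-0.003, 0.002, 0], 0, 0]

```text
time: 5.12
eef_pos: [0.5383, -0.033, 0.0313]
orientation: [-0.168, 0.986, 0.0, -0.001]
contact_force: [-3.9, -3.0, 2.9]
opening: -0.0004
grasp_force: 2.2
```

step_arm:
  plan:
    - [[-0.001, 0, 0], 0, 0]
    - [[-0.002, 0, 0], 0, 0]
    - [[-0.002, 0, 0], 0, 0]

```text
time: 5.5
eef_pos: [0.5382, -0.033, 0.031]
orientation: [-0.169, 0.986, -0.0, -0.003]
contact_force: [-9.8, -4.4, 7.4]
opening: -0.0003
grasp_force: 5.0
```

Contact is firm at tool x = -66 mm, close to the expected -65. I'll back off, rise and check.

step_arm:
  plan:
    - [[0.01, 0, 0], 0, 0]
    - [[0.03, 0, 0], 0, 0]
    - [[0.03, 0, -0.05], 0, 0]
    - [[0.03, 0, -0.11], 0, 0]
    - [[0.03, 0, -0.17], 0, 0]
    - [[0.0, 0, -0.21], 0, 0]
    - [[0.0, 0, -0.21], 0, 0]
    - [[0.0, 0, -0.21], 0, 0]

```text
time: 6.5
eef_pos: [0.5403, -0.0319, 0.2405]
orientation: [-0.168, 0.986, 0.0, -0.0]
contact_force: [0.2, -0.1, -0.6]
opening: -0.0001
grasp_force: 0.0
```

Run:
```python
from h import *
r,P,s=look('w3.png')
for x,y,z in((.03,-.055,.022),(-.054,-.04,.052),(-.054,-.07,.052),(-.054,-.055,.052),(.03,-.04,.052),(.03,-.07,.052),(.03,-.13,.1),(.03,.13,.1),(-.17,-.13,.012),(-.17,.13,.012)):
    print((x,y,z),proj(r,[*(O+x*ex+y*ey),z],P).round(1))
```

```text
t 6.5 tool (np.float64(-0.064), np.float64(-0.0558)) [ 0.5403 -0.0319  0.2405] F [ 0.22 -0.15 -0.63] yaw [-0.3321  0.9432]
(0.03, -0.055, 0.022) [328.6 295.2]
(-0.054, -0.04, 0.052) [345.7 225.5]
(-0.054, -0.07, 0.052) [312.1 225.4]
(-0.054, -0.055, 0.052) [328.9 225.5]
(0.03, -0.04, 0.052) [344.3 309.2]
(0.03, -0.07, 0.052) [313.2 309.2]
(0.03, -0.13, 0.1) [240.4 336.5]
(0.03, 0.13, 0.1) [547.  336.6]
(-0.17, -0.13, 0.012) [245.   87.9]
(-0.17, 0.13, 0.012) [536.   88.3]
```

View pics/w3.png

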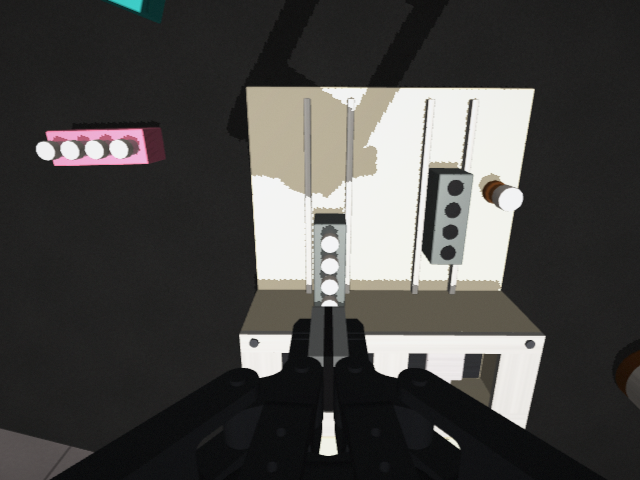

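The capped rack now sits at (330,260), its front tucked near the hood wall at v≈305. I'll measure its tail edge numerically against the deck edge.

Run:
```python
from h import *
r=np.load('pics/w3.png.npz');g=cv2.cvtColor(r['image'],cv2.COLOR_RGB2GRAY)
print(g[205:235,318],g[205:235,341]);print(g[80:95,300],g[280:300,295], g[322:345,380]); print(g[340:400,450])
s=telemetry.get_state();P=wpose(r,s['eef_pos'],s['orientation'])
for v in(221,222,223,224,225,226):print(v,L(ray(r,329,v,.052,P)))
print('deck',L(ray(r,300,87,.012,P)),'guard edge',L(ray(r,380,334,.1,P)))
```

```text
[244 242 224 176 176 175 176 169 102  43  44  44  46  45  45  43  44  44
  59 134 175 180 180 179 179 180 180 179 178 179] [244 242 224 175 174 175 176 171 133  44  45  44  44  46  44  44  45  43
  55 126 173 182 181 183 182 181 182 182 181 181]
[ 17  21  18  19  17  21  60 161 170 175 177 176 176 177 176] [174 173 173 174 173 173 175 174 171 148  92  90  91  91  90  92  91  91
  92  91] [ 91  90  90  91  90  91  91  90  89  82  76  75 103 215 240 241 241 240
 241 242 243 242 242]
[241 242 243 242 239 238 238 237 235 237 237 238 239 237 236 237 236 234
 231 230 231 235 235 233 234 231 231 233 233 233 232 233 235 232 233 231
 232 233 232 232 206 196 180 141  34  14  14  13  14  14  13  14  18  13
  13  12  14  15  13  11]
221 (np.float64(-0.0594), np.float64(-0.0545))
222 (np.float64(-0.0585), np.float64(-0.0545))
223 (np.float64(-0.0576), np.float64(-0.0545))
224 (np.float64(-0.0567), np.float64(-0.0545))
225 (np.float64(-0.0557), np.float64(-0.0545))
226 (np.float64(-0.0548), np.float64(-0.0545))
deck (np.float64(-0.1719), np.float64(-0.0803)) guard edge (np.float64(0.0259), np.float64(-0.0116))
```

The tail edge reads -55 ±2 mm (home is -54), so the rack is home. Now I'll check the window centre from the top view and with a scene ray.

Run:
```python
from h import *
t=np.load('pics/top0.png.npz');g=cv2.cvtColor(t['image'],cv2.COLOR_RGB2GRAY)
n,l,st,c=cv2.connectedComponentsWithStats((g<130).astype(np.uint8))
for i in range(1,n):
    if 100<st[i,4]<1500 and 230<c[i][0]<340 and 170<c[i][1]<220:
        hu=cv2.convexHull(np.argwhere(l==i)[:,::-1].astype(np.int32)); b=cv2.minAreaRect(hu)
        print(st[i],b,L(ray(t,*b[0],.1)))
print('jar',L(ray(t,272.7,154,.14)))
h=(g[178:222,285:345]>200).astype(np.uint8)
n,l,st,c=cv2.connectedComponentsWithStats(h)
for i in range(1,n): print(st[i],c[i]+[285,178])
```

```text
[288 174  37  33 521] ((305.8500061035156, 189.54998779296875), (24.349536895751953, 31.622772216796875), 71.56504821777344) (np.float64(0.0781), np.float64(-0.0549))
[245 188  37  33 525] ((263.3000183105469, 203.90000915527344), (24.665767669677734, 31.62277603149414), 71.56505584716797) (np.float64(0.0787), np.float64(0.0556))
jar (np.float64(0.1781), np.float64(-0.0064))
[  0   0  56  40 837] [311.02747909 196.84229391]
[ 14   2  16  22 211] [305.82938389 191.45971564]
[ 21  32  39  12 234] [330.48290598 217.52564103]
```

step_arm:
  plan:
    - [[-0.04, 0, 0], 0, 0]
    - [[-0.08, 0, 0], 0, 0]
    - [[-0.12, 0, 0], 0, 0]
    - [[-0.136, 0, 0], 0, 0]
    - [[-0.136, 0, 0.03], 0, 0]
    - [[-0.136, 0, 0.07], 0, 0]
    - [[-0.136, 0, 0.1], 0, 0]
    - [[-0.136, 0, 0.1], 0, 0]
    - [[-0.136, 0, 0.1], 0, 0]

```text
time: 7.68
eef_pos: [0.6691, 0.0127, 0.1414]
orientation: [-0.168, 0.986, 0.0, -0.0]
contact_force: [0.2, -0.6, 0.3]
opening: -0.0003
grasp_force: 0.0
```

Run:
```python
from h import *
r,P,s=look('w4.png')
a=get_image('top')['image'][:,:,::-1];b=get_image('scene')['image'][:,:,::-1]
a=cv2.resize(a[140:250,220:350],(650,550),interpolation=cv2.INTER_CUBIC)[:,:400]
b=cv2.resize(b[235:325,220:350],(585,405))[:,:400]
cv2.imwrite('pics/b4.png',np.hstack([r['image'][240:,120:520,::-1],b[:240]]))
```

```text
t 7.675 tool (np.float64(0.0723), np.float64(-0.0562)) [0.6691 0.0127 0.1414] F [ 0.17 -0.6   0.33] yaw [-0.3316  0.9434]
```

View pics/b4.png

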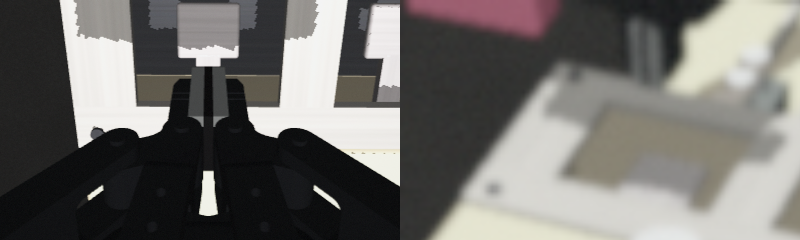

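In the left half (wrist), the fingers at u≈208 are centred in the window (u 135–285), with the right lever's pad at (208,30). In the right half (scene), the fingertips are above that same window. Now I descend.

step_arm:
  plan:
    - [[0, 0.001, 0.02], 0, 0]
    - [[0, 0.001, 0.04], 0, 0]
    - [[0, 0.001, 0.052], 0, 0]
    - [[0, 0.001, 0.056], 0, 0]
    - [[0, 0.001, 0.059], 0, 0]
    - [[0, 0.001, 0.062], 0, 0]
    - [[0, 0.001, 0.065], 0, 0]
    - [[0, 0.001, 0.065], 0, 0]

```text
time: 8.82
eef_pos: [0.6691, 0.0138, 0.0775]
orientation: [-0.168, 0.986, -0.0, 0.0]
contact_force: [-2.6, -0.4, 4.4]
opening: 0.0001
grasp_force: 2.3
```

step_arm:
  plan:
    - [[0, 0, 0.002], 0, 0]
    - [[0, 0, 0.004], 0, 0]
    - [[0, 0, 0.005], 0, 0]
    - [[0, 0, 0.006], 0, 0]
    - [[0, 0, 0.006], 0, 0]

```text
time: 9.45
eef_pos: [0.6696, 0.0139, 0.0714]
orientation: [-0.168, 0.986, -0.0, 0.001]
contact_force: [-0.9, 0.3, 5.3]
opening: -0.0003
grasp_force: 2.6
```

step_arm:
  plan:
    - [[0, 0, 0.001], 0, 0]
    - [[0, 0, 0.002], 0, 0]
    - [[0, 0, 0.003], 0, 0]
    - [[0, 0, 0.003], 0, 0]

```text
time: 9.95
eef_pos: [0.67, 0.014, 0.0685]
orientation: [-0.168, 0.986, -0.0, 0.001]
contact_force: [-0.3, 0.3, 5.8]
opening: 0.0001
grasp_force: 2.8
```

step_arm:
  plan:
    - [[0, 0, 0.001], 0, 0]
    - [[0, 0, 0.0015], 0, 0]
    - [[0, 0, 0.002], 0, 0]
    - [[0, 0, 0.002], 0, 0]

```text
time: 10.45
eef_pos: [0.6701, 0.0141, 0.0683]
orientation: [-0.168, 0.986, -0.0, 0.002]
contact_force: [-3.9, 0.7, 11.8]
opening: -0.0002
grasp_force: 6.5
```

The stop has been reached: force rose to 12 N with no further travel. Now straight up and clear.

step_arm:
  plan:
    - [[0, 0, -0.005], 0, 0]
    - [[0, 0, -0.02], 0, 0]
    - [[0, 0, -0.06], 0, 0]
    - [[0, 0, -0.12], 0, 0]
    - [[0, 0, -0.15], 0, 0]
    - [[0.05, 0, -0.15], 0, 0]
    - [[0.11, 0, -0.15], 0, 0]
    - [[0.16, 0, -0.15], 0, 0]
    - [[0.22, 0, -0.15], 0, 0]
    - [[0.22, 0, -0.15], 0, 0]
    - [[0.22, 0, -0.15], 0, 0]

```text
time: 11.82
eef_pos: [0.462, -0.0594, 0.2161]
orientation: [-0.168, 0.986, -0.0, 0.001]
contact_force: [0.4, 0.3, 0.6]
opening: 0.0001
grasp_force: 0.0
```

Run:
```python
from h import *
r,P,s=look('w5.png')
c=get_image('top')['image'][125:320,205:385,::-1];np.save('pics/c5.npy',c)
v=[cv2.resize(r['image'][130:,200:580,::-1],(400,368)),cv2.resize(c,(340,368),interpolation=cv2.INTER_CUBIC)]
cv2.imwrite('pics/b5.png',np.hstack(v))
```

```text
t 11.825 tool (np.float64(-0.1471), np.float64(-0.0558)) [ 0.462  -0.0594  0.2161] F [0.39 0.35 0.58] yaw [-0.3312  0.9436]
```

View pics/b5.png

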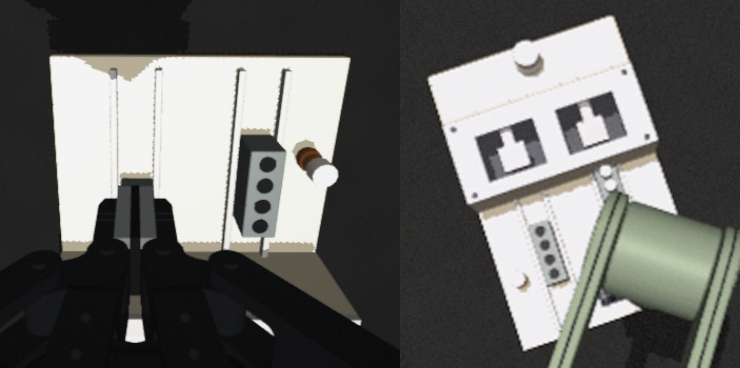

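The right pad is now down: it looks smaller and darker at (593,125). The rack's first cap sits against the hood, and the empty rack, vial and jar have not moved.

```bash
python3 -c "
from bench import workorder
print(workorder.job_done())"
```

```text
the job is handed in; nothing more can be done
None
```

The capped rack is home against the hood in the right lane and that lane's clamp lever is pressed down to its stop. Nothing else appears to have moved, and the job is handed in, with no verdict returned.

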